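Peel the top tray off a clinging stack and show it to the code reader

TASK

The top one of the nested trays clings to the stack: take it by the fin at its corner and lift that corner first, so that the tray tips up while the opposite corner still rests in the stack, then take it off. Hold it level and still with its middle a hand's width (about 8 to 10 cm) above the reader's window, so that the code under it can be read, and finish there still holding it; leave everything else on the bench where it is.

Things in the scene. Friction and masses are not known exactly. Their poses are not given: they have to be found in the camera images.
- stand: Fixed steel stand plate 150x120 mm (x by y) carrying two plain nested trays; with the top tray the stack's rim is at 71 mm above the bench. Origin: centre of the stand on the bench; z up, x along the trays' long side. Its yaw can be anything.
- tray: The top tray: plain white rigid formed tray, 90 g, rim 140x110 mm (x by y), floor 100x70 mm, sloped walls 2.5 mm thick; the only one with a grip fin. Origin: under its middle, level with its four small feet (x +-42, y +-28 mm); floor underside 10 mm, rim top 34 mm above that; z up. Nested, its origin is 37 mm above the bench and its axes are the stand's.
- fin (a point): Middle of the tray's upright grip fin on the rim at its +x +y corner: 84 mm from the tray's z axis, 38 degrees (0.666 rad) from its +x towards +y, 49 mm above the feet. A plate 10 mm thick, 24 mm long in that radial direction (thin across it), from the rim (34 mm above the feet) up to 64 mm; both broad sides free to grip from above.
- tray_middle (a point): Middle of the tray's floor underside, 10 mm above the tray's origin. The code to be read is there.
- near_foot (a point): The tray's foot under the fin's corner (tray x +42, y +28 mm, at feet level).
- near_seat (a point): Point of the stack where near_foot rests while nested. The tray clings to the stack at this foot and at its two neighbours (sprung nubs pinch each foot, about 6 N of friction, until it is raised about 7 mm); the far foot only rests. Pulling straight up takes 20 N or more, raising the fin's corner about half of that.
- far_foot (a point): The tray's foot diagonally opposite the fin (tray x -42, y -28 mm, at feet level); the tray tips about it when the fin's corner is raised.
- far_seat (a point): Point of the stack where far_foot rests while the tray is nested.
- code_reader: Fixed low code reader, grey box 110x130 mm, 44.5 mm high, with a black framed glass window on top, looking straight up. Origin: centre of its underside on the bench.
- window (a point): Centre of the reader's window, 70x70 mm, 44.5 mm above the bench, z up.
- petri: Bystander, to be left alone: flat lidded petri dish, 60 mm across, 14 mm high. Origin: centre of its underside.
- timer: Bystander, to be left alone: square bench timer, 66x64x19 mm. Origin: centre of its underside.
- cap: Bystander, to be left alone: loose screw cap, 39 mm across, 15 mm high. Origin: centre of its underside.
- cup_a: Bystander, to be left alone: lidded sample cup, 58 mm across, 70 mm high. Origin: centre of its underside.
- reagent_a: Bystander, to be left alone: small dropper bottle, 25 mm across, 74 mm high. Origin: centre of its underside.
Mind the look-alikes: they are no part of the job. What is shaped like the code_reader but pink or turquoise is not meant. Leave any yellow look-alike of the tray alone.

How it is judged:
By the outcome, as a careful person would: the job done as asked, in the order asked, and still so for the second after the job is handed in, while the arm keeps its last pose, push and grip.
It also fails if it takes over 38 s, if anything falls off the work surface, if the arm or the gripper's body presses on something with over 40 N, if the wrist force passes 120 N, or if a joint passes its speed limit or range.

ROBOT

A 6-joint arm with a two-finger parallel gripper is mounted at the origin on a cart in front of the work surface, level with it; the furniture and walls round the work are solid. World frame = base frame: x ahead of the robot, y to its left, z up, the work surface at z = 0. Lengths are in mm, angles in rad, forces in N, time in s.
With the tool pointing down it reaches from about 400 to 925 mm from the base axis. Payload 12.5 kg.
Tool frame: the origin (TCP) lies between the finger pads; the fingertips stand 11 mm ahead of it and the grasp point (between the pads) lies 8 mm behind it (env.tip_extent is the distance from the TCP to the fingertips, in mm); x points along the fingers, z is the direction in which the jaws open and shut, and the axes are right-handed (so a half turn about x gives the same grasp; the last joint's range is limited). The gripper opens to 95 mm and grips with 3 to 60 N. Pads are 20 mm wide; open, the fingers measure 119 mm over their backs; the gripper's body (75 mm by 180 mm) begins 59 mm behind the grasp point.
Start: joints at [1.017, 0.491, 1.559, -0, 1.092, -0.106], TCP at [270.601, 563.401, 225.661] pointing down, gripper open.
Joint ranges: [-3.1, 3.1], [-0.84, 2.19], [0.05, 2.79], [-1.13, 4.28], [0.06, 2.93], [-2.69, 2.69]. Speed limits (rad/s): [2.22, 2.22, 2.79, 3.14, 3.14, 3.14].

INTERFACE

Orientations are given as [roll, pitch, yaw] about the fixed x, y, z axes, in that order (R = Rz(yaw) Ry(pitch) Rx(roll)).
In Python, from cell import status, imaging, env gives the robot as it stands. The module is installed in compiled form; this text tells all that it offers.
- The arm moves only by the tool apply_moves, never from a script. Its argument "increments" is a list of rows, each a list of 5 numbers: the closure, from 0 (fully open) to 1 (shut), then the shift along the tool's x, y, z in mm, then the turn about the tool's x in degrees. A call has 1 to 10 rows; each row shifts and turns the commanded pose from where the row before left it, along the tool's axes as they then stand; what a row does not reach is not made up. A row lasts 1/10 s, in which the tool goes at most 50 mm and 8.59 degrees, less where a joint would pass 70% of its speed; a pose out of reach is approached as far as the arm can. A call with a gripper value outside its range is refused whole. The fingers move at their own pace and stop on an object; the grip force is fixed at half the most. Time passes only in rows, so rows that do not move let the fingers close. It gives the time, the measured TCP pose, the force and the opening at its end, in the units of the state.
- status.state(): the state, without advancing time (a new reading comes with each control period).
- imaging.read_camera(name): name is "side" or "top"; returns a dict with "pixels" (384x512x3 uint8, red, green, blue), "fovy" (degrees; the focal length in pixels is half the picture's height over the tangent of half this angle, whatever the lens; pixels are square), "cx", "cy" (the principal point, pixels), "R" (3x3) and "t" (3): a world point X has camera coordinates R X + t. Camera axes: x right, y down, z forward; pixel columns grow to the right and rows downward; lengths in mm; the calibration is good to about 2 mm. A picture is of the moment at which its call begins. There is no depth.
- env.job_done(): hands the job in, once; it reports no verdict.
The state is a dict: "t": time; "joints": joint angles; "qvel": joint speeds; "tau": joint torques, N m; "eef_pos": TCP position; "tcp_rot": TCP orientation; "ft_force": force on the tool from outside, world axes, zero at the start; "moment": the same for the moment, N m; "opening": opening from 0.0 (shut) to 1.0 (fully open).
Only numpy, scipy, OpenCV 4.12 (cv2) and the standard library are available. Lean on these libraries where they do the work, as an engineer would, in place of code of your own. Each camera call takes 0.05 s, during which the arm holds its last target. There are 200 camera calls.

## Working session

There is one attempt and no reset: what is moved stays moved. The work goes in short steps, Python scripts to look and compute and a tool call to move; the robot and the scene stay as the last step left them, time stands still between calls to the robot, and variables do not carry over. Pictures are saved under pics/ and viewed, about 8 in all and at most 12, crops included, and the job is handed in when it is done.

Besides the shell and the picture viewer there is one more tool, called after "Emit:" as name([rows], argument=value, ...), one row to a line, values as JSON. apply_moves: Moves the arm, as the interface text tells. Its arguments: {"type":"object","properties":{"increments":{"type":"array"}},"required":["increments"]}

```bash
mkdir -p pics; python3 - <<'E'
from cell import status, imaging, env
import cv2,pickle
for n in("top","side"):
    c=imaging.read_camera(n); cv2.imwrite(f"pics/{n}0.png",c["pixels"][:,:,::-1]); pickle.dump(c,open(f"{n}0.pkl","wb"))
    print(n,c["fovy"],c["cx"],c["cy"],c["R"],c["t"])
s=status.state(); print(s["t"],s["eef_pos"],s["tcp_rot"],s["opening"],s["ft_force"])
E
```

```text
top 55.430735862496824 261.0130744737713 191.0041994683126 [[ 0.00190311 -0.99986552  0.01628853]
 [-0.99156319 -0.00399797 -0.12956255]
 [ 0.12961024 -0.01590454 -0.99143746]] [ 30.74361848 562.29909101 890.87774025]
side 53.237118161131264 247.3200567506457 192.6734437287161 [[ 0.87416198 -0.485485   -0.01204746]
 [-0.25775715 -0.44280567 -0.85876911]
 [ 0.41158484  0.75380863 -0.51222111]] [-482.48537974  249.85802759  840.43883641]
0.1 [270.48610138 563.21543599 225.14415359] [ 3.06367612  1.56986322 -2.0964792 ] 0.9994267626903013 [-0.45639461  0.27988878 -0.0423693 ]
```

View pics/top0.png

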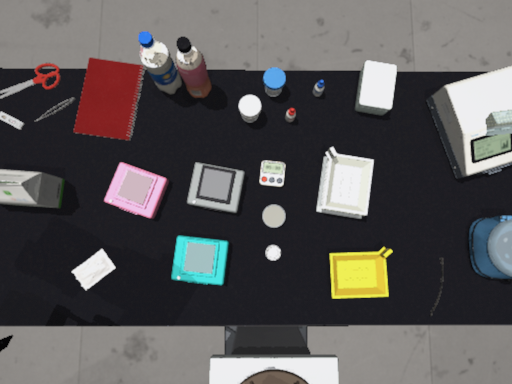

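View pics/side0.png

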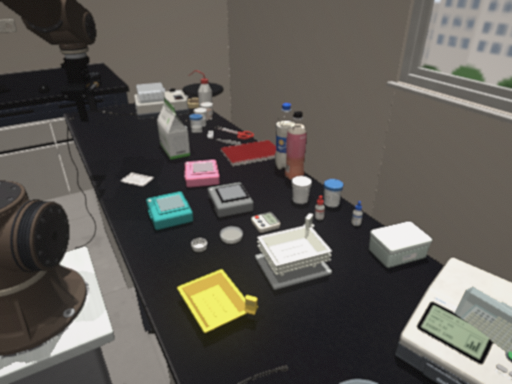

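The top view shows candidates for the tray at white (346,185), with its fin near (332,155), yellow (358,275) and a white box (376,88). For the reader there are grey (216,187), pink (136,190) and turquoise (200,260). I choose the white tray with the fin and the grey reader, and check both in a crop.

```bash
python3 - <<'E'
import cv2,numpy as np
t=cv2.imread("pics/top0.png");s=cv2.imread("pics/side0.png")
a=cv2.resize(t[140:225,310:385],None,fx=5,fy=5,interpolation=cv2.INTER_CUBIC)
b=cv2.resize(s[205:290,250:335],None,fx=5,fy=5,interpolation=cv2.INTER_CUBIC)
o=np.zeros((430,800,3),np.uint8);o[:425,:375]=a;o[:425,375:800]=b
cv2.imwrite("pics/c1.png",o)
E
```

```text
(no output)
```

View pics/c1.png

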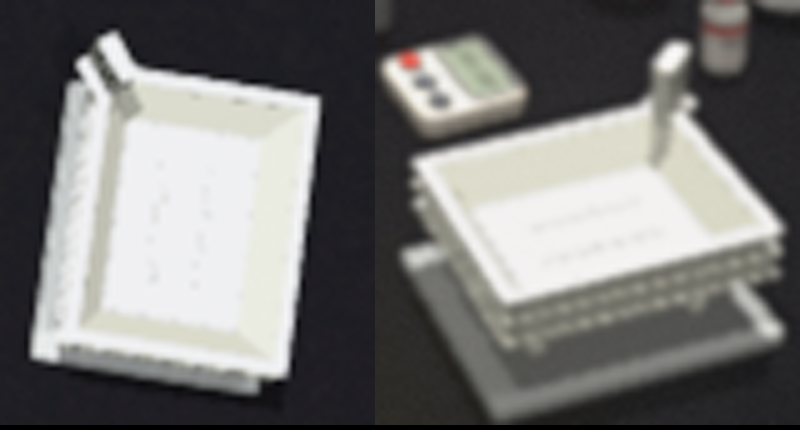

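```bash
cat >h.py <<'E'
import numpy as np,cv2,pickle
from scipy.optimize import least_squares
def K(c):
    f=192/np.tan(np.radians(c["fovy"]/2)); return f
def proj(c,P):
    q=np.atleast_2d(P)@np.array(c["R"]).T+np.array(c["t"]); f=K(c)
    return np.c_[c["cx"]+f*q[:,0]/q[:,2],c["cy"]+f*q[:,1]/q[:,2]]
def unproj(c,uv,z):
    R=np.array(c["R"]);f=K(c);C=-R.T@np.array(c["t"])
    d=R.T@np.array([(uv[0]-c["cx"])/f,(uv[1]-c["cy"])/f,1.]);return C+d*(z-C[2])/d[2]
def rect(x,y,yaw,a,b,z):
    p=np.array([[a,b],[a,-b],[-a,-b],[-a,b]])/2
    R=np.array([[np.cos(yaw),-np.sin(yaw)],[np.sin(yaw),np.cos(yaw)]])
    return np.c_[p@R.T+[x,y],np.full(4,z)]
E
python3 - <<'E'
from h import *
T=pickle.load(open("top0.pkl","rb"));S=pickle.load(open("side0.pkl","rb"))
for n,u in dict(TR=(374,159.4),BR=(368,216),BL=(322.5,209),FIN=(332,152.5)).items(): print(n,unproj(T,u,101 if n=="FIN" else 71).round(1))
for n,u in dict(R=(331.6,251),L=(257.6,237),B=(276.6,265.6),FIN=(310,214)).items(): print('s',n,unproj(S,u,101 if n=="FIN" else 71).round(1))
t=cv2.imread("pics/top0.png");m=cv2.inRange(t,(90,90,90),(150,150,150))
# reader: crop
cv2.imwrite("pics/c2.png",np.hstack([cv2.resize(t[155:220,180:250],None,fx=6,fy=6,interpolation=cv2.INTER_CUBIC),cv2.resize(cv2.imread("pics/side0.png")[175:240,195:255],None,fx=6,fy=6,interpolation=cv2.INTER_CUBIC)]))
E
```

```text
TR [ 637.9 -247.4   71. ]
BR [ 497.4 -227.3   71. ]
BL [ 514.1 -116.7   71. ]
FIN [ 647.6 -136.7  101. ]
s R [ 637.2 -247.    71. ]
s L [ 516.6 -116.8   71. ]
s B [ 500.8 -226.    71. ]
s FIN [ 657.7 -134.9  101. ]
```

View pics/c2.png

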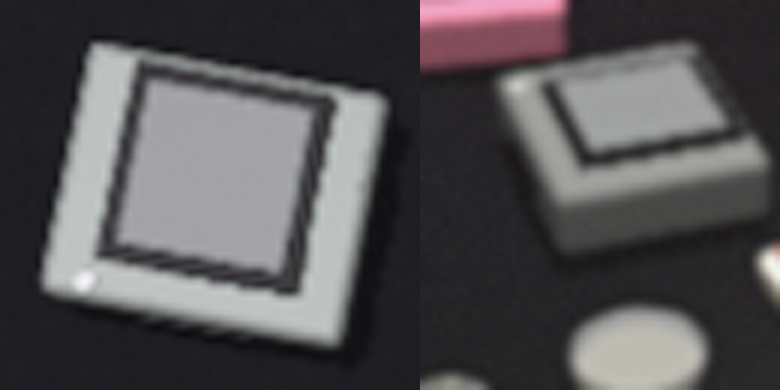

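```bash
python3 - <<'E'
from h import *
from scipy.spatial.transform import Rotation as Ro
T=pickle.load(open("top0.pkl","rb"));S=pickle.load(open("side0.pkl","rb"))
print("win",unproj(T,(216.25,184.5),44.5),unproj(S,(232.3,193.4),44.5))
R=Ro.from_euler("xyz",[3.06367612,1.56986322,-2.0964792]).as_matrix();print(R.round(3))
yaw=-.142;c=np.array([576.3,-182])
# refine
mp=[np.array(p) for p in [(374,159.4),(368,216),(322.5,209)]];ms=[np.array(p) for p in[(331.6,251),(276.6,265.6),(257.6,237)]]
def r(p):
    q=rect(p[0],p[1],p[2],140,110,71)[1:4]
    return np.r_[(proj(T,q)-mp).ravel(),(proj(S,q)-ms).ravel()]
s=least_squares(r,[576,-182,-.14]);x,y,w=s.x;print(s.x,abs(s.fun).max())
a=w+.666;fin=np.array([x+84*np.cos(a),y+84*np.sin(a)]);print("fin",fin,"radial angle",a)
rad=np.array([np.cos(a),np.sin(a),0]);print("radial in tool",R.T@rad)
cur=np.array([270.486,563.2154,225.14]);d=np.r_[fin,85]-cur;print("d world",d)
z=R[:,2];ty=R[:,1];print("angle of toolz",np.degrees(np.arctan2(z[1],z[0])),"want",np.degrees(a)+90,np.degrees(a)-90)
print("fin top px",proj(T,np.r_[fin,101]),proj(S,np.r_[fin,101]))
for z in((470,-370),):print(proj(T,np.r_[z,0]))
print(unproj(T,(410,220),0))
E
```

```text
win [577.1826793 145.178636   44.5      ] [576.81153278 137.23495794  44.5       ]
[[-0.    -0.901  0.433]
 [-0.001  0.433  0.901]
 [-1.     0.    -0.001]]
[ 5.76346445e+02 -1.82375721e+02 -1.46754585e-01] 0.6688743056024293
fin [ 649.27473058 -140.69280807] radial angle 0.5192454151567943
radial in tool [-8.07033260e-04 -5.67761935e-01  8.23192404e-01]
d world [ 378.78873058 -703.90820807 -140.14      ]
angle of toolz 64.3448804676674 want 119.75057082000258 -60.24942917999742
fin top px [[333.63654092 151.82915712]] [[308.69449778 216.09286686]]
[[414.26651805 228.30495947]]
[ 491.69467273 -359.85780455    0.        ]
```

Emit:
apply_moves([
  [0.4,0,-20,-14,0],
  [0.4,0,-36,-26,0],
  [0.4,0,-36,-26,0],
  [0.4,0,-36,-26,0],
  [0.4,0,-36,-26,0],
  [0.4,0,-36,-26,0],
  [0.4,0,-36,-26,0],
  [0.4,0,-36,-26,0],
  [0.4,0,-36,-26,0],
  [0.4,0,-36,-26,0],
])

```text
t: 1.1
eef_pos: [473.8, 189.2, 225.6]
tcp_rot: [1.676, 1.571, 2.798]
ft_force: [0.7, 0.2, -0.3]
opening: 0.599
```

Emit:
apply_moves([
  [0.4,0,-36,-26,0],
  [0.4,0,-36,-26,0],
  [0.4,0,-36,-26,0],
  [0.4,0,-36,-26,0],
  [0.4,0,-36,-26,0],
  [0.4,0,-36,-26,0],
  [0.4,0,-36,-26,0],
  [0.4,0,-36,-26,0],
  [0.4,0,-20,-20,0],
  [0.4,0,0,0,0],
])

```text
t: 2.1
eef_pos: [652.7, -151.3, 224.5]
tcp_rot: [2.144, 1.57, -3.019]
ft_force: [-0.1, 0.1, -0.2]
opening: 0.6
```

Emit:
apply_moves([
  [0.4,0,0,0,8.3],
  [0.4,0,0,0,8.3],
  [0.4,0,0,0,8.3],
  [0.4,0,0,0,8.3],
  [0.4,0,0,0,8.3],
  [0.4,0,0,0,8.3],
  [0.4,0,0,0,8.3],
  [0.4,0,0,0,8.3],
  [0.4,0,0,0,8.3],
  [0.4,0,0,0,8.3],
])

```text
t: 3.1
eef_pos: [651.8, -146.9, 225.4]
tcp_rot: [2.871, 1.57, 2.54]
ft_force: [0.4, 0.5, -0.4]
opening: 0.598
```

Emit:
apply_moves([
  [0.4,0,0,0,8.3],
  [0.4,0,0,0,8.3],
  [0.4,0,0,0,8.3],
  [0.4,0,0,0,8.3],
  [0.4,0,0,0,8.3],
  [0.4,0,0,0,0],
  [0.4,0,0,0,0],
])

```text
t: 3.8
eef_pos: [652.0, -147.3, 225.5]
tcp_rot: [-2.746, 1.57, 2.492]
ft_force: [-0.6, -0.1, 1.5]
opening: 0.603
```

```bash
cat >>h.py <<'E'
from scipy.spatial.transform import Rotation as Ro
FIN=np.array([649.3,-140.7]);ANG=.519
def rep(target):
    from cell import status
    s=status.state();R=Ro.from_euler("xyz",s["tcp_rot"]).as_matrix();p=np.array(s["eef_pos"])
    print("t",s["t"],"p",p.round(1),"j",np.round(s["joints"],2),"op",round(s["opening"],3),"F",np.round(s["ft_force"],1),"M",np.round(s["moment"],2))
    print("toolz deg",np.degrees(np.arctan2(R[1,2],R[0,2])).round(2),"down",R[:,0].round(3),"shift tool",(R.T@(np.array(target)-p)).round(1))
E
python3 - <<'E'
from h import *
from cell import imaging
rep([*FIN,85])
c=imaging.read_camera("side");S=c["pixels"][:,:,::-1]
c=imaging.read_camera("top");t=c["pixels"][:,:,::-1]
cv2.imwrite("pics/p1.png",np.hstack([cv2.resize(t[120:245,290:415],(400,400),interpolation=cv2.INTER_CUBIC),cv2.resize(S[150:310,220:380],(400,400))]))
E
```

```text
t 3.8 p [ 652.  -147.3  225.5] j [-0.32  0.55  1.44  0.    1.14  0.72] op 0.603 F [-0.6 -0.1  1.5] M [-0.05  0.12 -0.02]
toolz deg -59.88 down [-0.  0. -1.] shift tool [140.5   1.   -7. ]
```

View pics/p1.png

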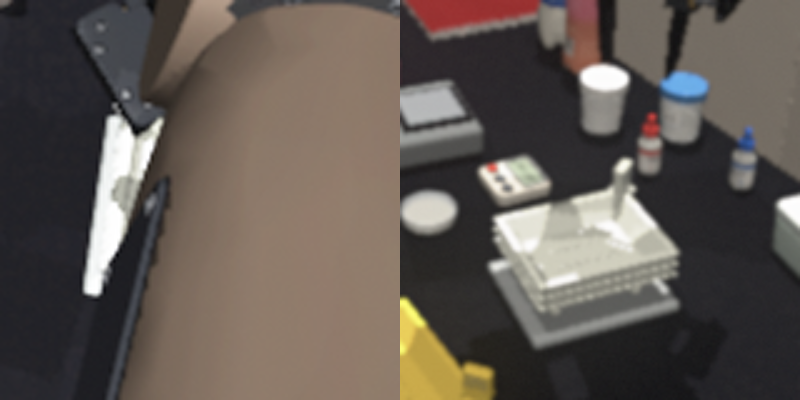

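The arm hides the tray in the top view. The side view shows the fin clear at crop (622,185). I descend to just above the fin and look again.

Emit:
apply_moves([
  [0.4,15,1,-7,0],
  [0.4,25,0,0,0],
  [0.4,25,0,0,0],
  [0.4,20,0,0,0],
  [0.4,12,0,0,0],
  [0.4,0,0,0,0],
  [0.4,0,0,0,0],
])

```text
t: 4.6
eef_pos: [650.0, -141.5, 129.3]
tcp_rot: [0.823, 1.57, -0.226]
ft_force: [0.2, -0.2, 0.1]
opening: 0.6
```

```bash
python3 - <<'E'
from h import *
from cell import imaging
rep([*FIN,85])
c=imaging.read_camera("side");S=c["pixels"][:,:,::-1]
cv2.imwrite("pics/p2.png",cv2.resize(S[160:280,240:360],(600,600),interpolation=cv2.INTER_CUBIC))
E
```

```text
t 4.6 p [ 650.  -141.5  129.3] j [-0.31  0.65  1.55  0.    0.95  0.74] op 0.6 F [ 0.2 -0.2  0.1] M [-0.04  0.12 -0.01]
toolz deg -60.11 down [ 0.001 -0.    -1.   ] shift tool [44.3 -0.2 -1. ]
```

View pics/p2.png

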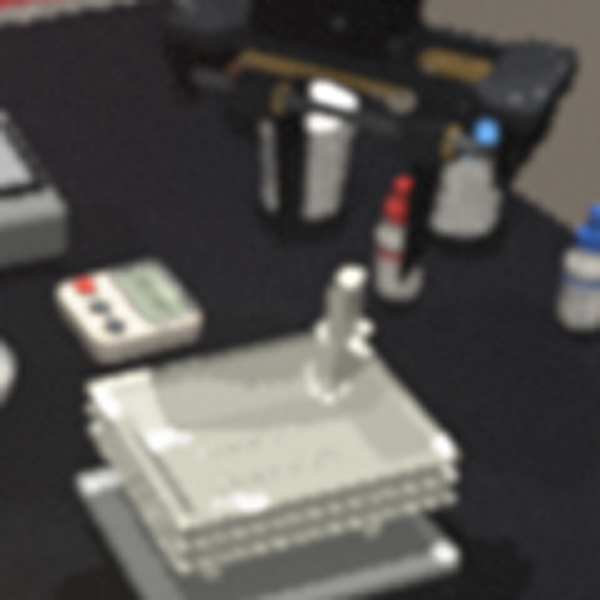

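The fin at crop (350,280) lies between the fingers, which are at about (290,200) and (412,250). It is aligned, so I descend and close.

Emit:
apply_moves([
  [0.4,15,0,-1,0],
  [0.4,17,0,0,0],
  [0.4,12,0,0,0],
  [0.4,0,0,0,0],
  [1,0,0,0,0],
  [1,0,0,0,0],
  [1,0,0,0,0],
  [1,0,0,0,0],
  [1,0,0,0,0],
  [1,0,0,0,0],
])

```text
t: 5.65
eef_pos: [649.2, -140.6, 84.8]
tcp_rot: [1.105, 1.57, 0.055]
ft_force: [-0.4, 0.7, -0.4]
opening: 0.151
```

```bash
python3 - <<'E'
from h import *
rep([*FIN,85])
R=None
from cell import status
R=Ro.from_euler("xyz",status.state()["tcp_rot"]).as_matrix();print("radial in tool",R.T@[np.cos(ANG),np.sin(ANG),0])
E
```

```text
t 5.65 p [ 649.2 -140.6   84.8] j [-0.31  0.7   1.58  0.    0.86  0.74] op 0.151 F [-0.4  0.7 -0.4] M [-0.08  0.13 -0.02]
toolz deg -60.16 down [ 0.  0. -1.] shift tool [-0.2  0.1  0.2]
radial in tool [2.78157994e-04 9.99998350e-01 1.79543106e-03]
```

Emit:
apply_moves([
  [1,0,0,0,0],
  [1,0,0,0,0],
  [1,0,0,0,0],
  [1,0,0,0,0],
])

```text
t: 6.05
eef_pos: [649.1, -140.5, 84.7]
tcp_rot: [2.122, 1.571, 1.072]
ft_force: [1.2, 0.1, 1.2]
opening: 0.105
```

Emit:
apply_moves([
  [1,-1.5,-0.6,0,0],
  [1,-1.5,-0.7,0,0],
  [1,-1.5,-0.7,0,0],
  [1,-1.5,-0.7,0,0],
  [1,-1.5,-0.7,0,0],
  [1,-1.5,-0.8,0,0],
  [1,0,0,0,0],
])

```text
t: 6.75
eef_pos: [645.1, -142.6, 94.0]
tcp_rot: [-2.413, 1.57, 2.82]
ft_force: [-0.8, 1.0, -3.2]
opening: 0.104
```

```bash
python3 - <<'E'
from h import *
from cell import imaging
rep([*FIN,85])
c=imaging.read_camera("side");S=c["pixels"][:,:,::-1]
cv2.imwrite("pics/p3.png",cv2.resize(S[180:280,240:360],(720,600),interpolation=cv2.INTER_CUBIC))
E
```

```text
t 6.75 p [ 645.1 -142.6   94. ] j [-0.32  0.68  1.59  0.    0.87  0.73] op 0.104 F [-0.8  1.  -3.2] M [ 0.16 -0.19 -0.28]
toolz deg -60.15 down [-0.001  0.    -1.   ] shift tool [9.  4.6 0.5]
```

View pics/p3.png

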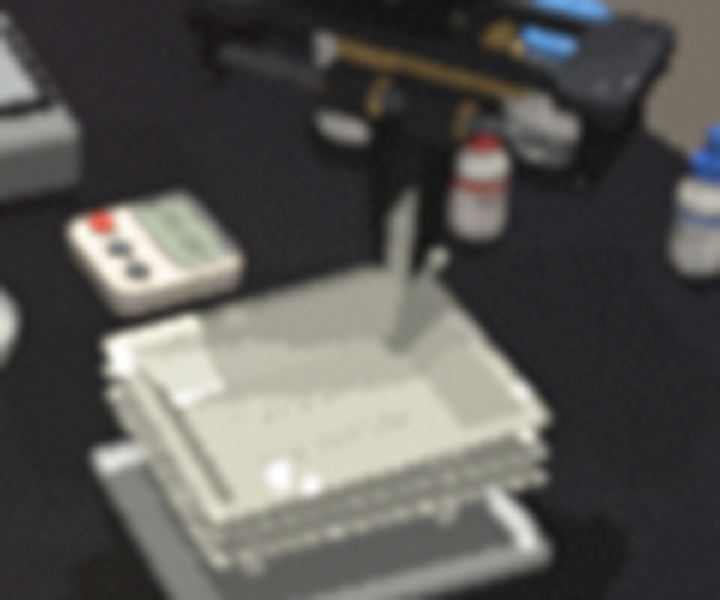

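The tray tips: the rim at the fin corner has risen, and the far corner at crop (215,510) stays in place. I continue the arc.

Emit:
apply_moves([
  [1,-2.3,-1.2,0,0],
  [1,-2.3,-1.2,0,0],
  [1,-2.3,-1.2,0,0],
  [1,-2.2,-1.3,0,0],
  [1,-2.2,-1.3,0,0],
  [1,-2.2,-1.3,0,0],
  [1,-2.1,-1.4,0,0],
  [1,-2.1,-1.4,0,0],
  [1,0,0,0,0],
  [1,0,0,0,0],
])

```text
t: 7.8
eef_pos: [636.5, -147.8, 111.4]
tcp_rot: [0.573, 1.571, -0.477]
ft_force: [-0.4, 0.4, -0.3]
opening: 0.104
```

```bash
python3 - <<'E'
from h import *
from cell import imaging
rep([*FIN,85])
c=imaging.read_camera("side");S=c["pixels"][:,:,::-1]
cv2.imwrite("pics/p4.png",cv2.resize(S[180:280,240:360],(720,600),interpolation=cv2.INTER_CUBIC))
E
```

```text
t 7.8 p [ 636.5 -147.8  111.4] j [-0.33  0.65  1.59 -0.    0.9   0.72] op 0.104 F [-0.4  0.4 -0.3] M [-0.02  0.14  0.02]
toolz deg -60.16 down [ 0. -0. -1.] shift tool [26.4 14.7  0.2]
```

View pics/p4.png

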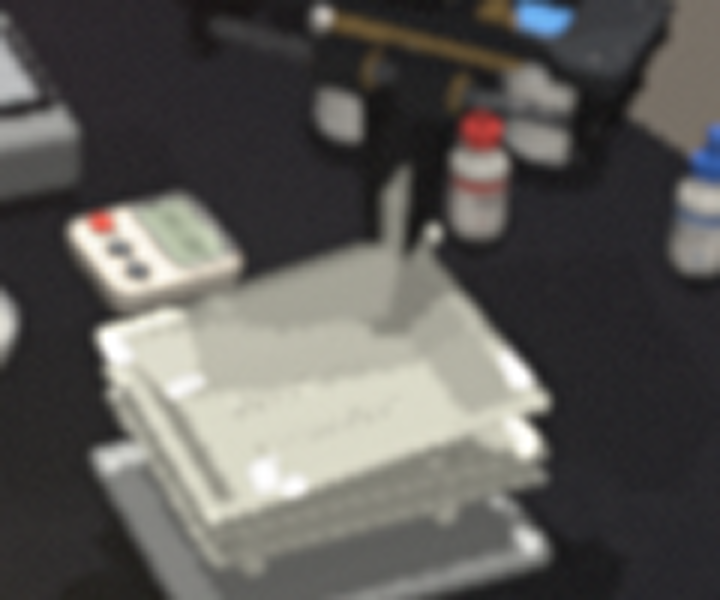

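The far corner still rests on the stack and the tray is tipped about 12°, with the force back to nearly zero, so the nubs are free. The fin has pivoted in the pads. I'll lift the tray clear, then level it by setting its low far foot lightly on empty bench at about (470,-350).

Emit:
apply_moves([
  [1,-4,0,0,0],
  [1,-7,0,0,0],
  [1,-10,0,0,0],
  [1,-12,0,0,0],
  [1,-12,0,0,0],
  [1,-10,0,0,0],
  [1,-5,0,0,0],
  [1,0,0,0,0],
])

```text
t: 8.65
eef_pos: [636.8, -147.8, 172.3]
tcp_rot: [0.776, 1.569, -0.274]
ft_force: [0.4, 0.2, -1.2]
opening: 0.103
```

Emit:
apply_moves([
  [1,0,-8,4,0],
  [1,0,-16,8,0],
  [1,0,-22,12,0],
  [1,0,-25,13,0],
  [1,0,-25,13,0],
  [1,0,-25,13,0],
  [1,0,-22,12,0],
  [1,0,-18,10,0],
  [1,0,-14,7.5,0],
  [1,0,0,0,0],
])

```text
t: 9.65
eef_pos: [529.2, -317.0, 171.0]
tcp_rot: [-2.446, 1.57, 2.785]
ft_force: [-0.1, 0.3, -1.0]
opening: 0.105
```

```bash
python3 - <<'E'
from h import *
from cell import imaging
rep([530.3,-315.5,74.5])
c=imaging.read_camera("side");S=c["pixels"][:,:,::-1]
cv2.imwrite("pics/p5.png",cv2.resize(S[190:370,240:440],(700,600),interpolation=cv2.INTER_CUBIC))
E
```

```text
t 9.65 p [ 529.2 -317.   171. ] j [-0.65  0.54  1.64 -0.    0.97  0.41] op 0.105 F [-0.1  0.3 -1. ] M [-0.01  0.1  -0.03]
toolz deg -60.3 down [-0.001  0.    -1.   ] shift tool [96.5  1.8 -0.7]
```

View pics/p5.png

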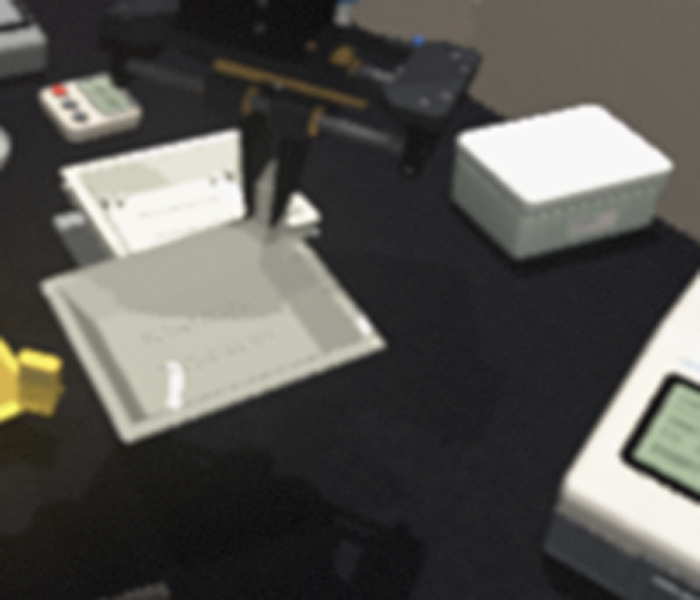

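The tray hangs clear and tilted, and the stack is undisturbed. The yellow fin at crop (40,380) is close to my levelling spot, so I shift about 40 mm further out before going down.

Emit:
apply_moves([
  [1,0,6,7,0],
  [1,0,11,13,0],
  [1,0,9.7,12,0],
  [1,10,0,0,0],
  [1,18,0,0,0],
  [1,20,0,0,0],
  [1,18,0,0,0],
  [1,10,0,0,0],
  [1,5,0,0,0],
  [1,0,0,0,0],
])

```text
t: 10.7
eef_pos: [569.8, -329.2, 89.8]
tcp_rot: [-2.825, 1.57, 2.409]
ft_force: [-0.9, 0.3, -0.4]
opening: 0.1
```

```bash
python3 - <<'E'
from h import *
from cell import imaging
rep([568.3,-331.5,74.5])
c=imaging.read_camera("side");S=c["pixels"][:,:,::-1]
cv2.imwrite("pics/p6.png",cv2.resize(S[190:370,240:440],(700,600),interpolation=cv2.INTER_CUBIC))
E
```

```text
t 10.7 p [ 569.8 -329.2   89.8] j [-0.62  0.68  1.6   0.    0.86  0.43] op 0.1 F [-0.9  0.3 -0.4] M [0.03 0.11 0.04]
toolz deg -60.14 down [-0.001  0.001 -1.   ] shift tool [15.3 -2.4  1.3]
```

View pics/p6.png

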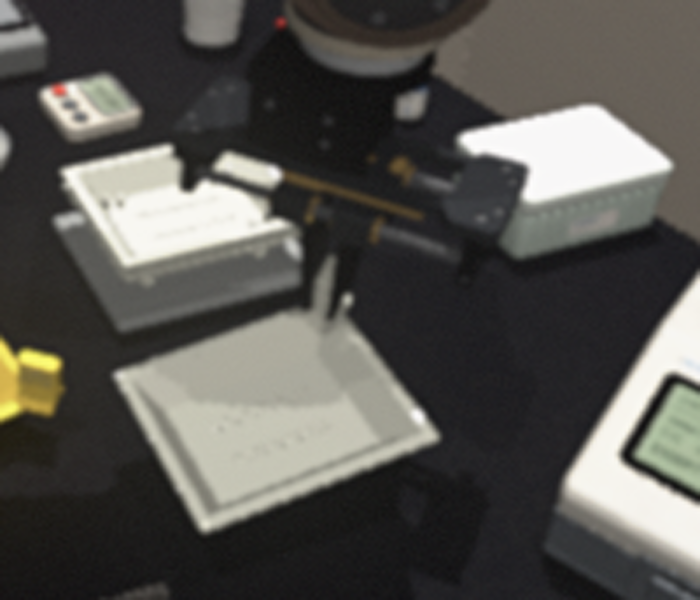

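Emit:
apply_moves([
  [1,6,0,0,0],
  [1,6,0,0,0],
  [1,3,0,0,0],
  [1,2.1,1.4,0,0],
  [1,2.1,1.4,0,0],
  [1,2.2,1.3,0,0],
  [1,2.2,1.3,0,0],
  [1,2.2,1.3,0,0],
  [1,2.3,1.2,0,0],
  [1,2.3,1.2,0,0],
])

```text
t: 11.75
eef_pos: [577.9, -325.0, 60.0]
tcp_rot: [0.502, 1.57, -0.548]
ft_force: [0.1, -0.0, 2.7]
opening: 0.103
```

Emit:
apply_moves([
  [1,2.3,1.2,0,0],
  [1,2.3,1.1,0,0],
  [1,2.3,1.1,0,0],
  [1,2.3,1,0,0],
  [1,2.2,1,0,0],
  [1,0,0,0,0],
  [1,0,0,0,0],
])

```text
t: 12.45
eef_pos: [582.7, -322.2, 48.5]
tcp_rot: [1.151, 1.57, 0.101]
ft_force: [1.7, 1.5, 3.5]
opening: 0.102
```

```bash
python3 - <<'E'
from h import *
from cell import imaging
rep([580.9,-324.3,47.8])
c=imaging.read_camera("side");S=c["pixels"][:,:,::-1]; pickle.dump(c,open("s7.pkl","wb"))
cv2.imwrite("pics/p7.png",cv2.resize(S[250:350,270:390],(720,600),interpolation=cv2.INTER_CUBIC))
E
```

```text
t 12.45 p [ 582.7 -322.2   48.5] j [-0.6   0.75  1.6   0.    0.8   0.45] op 0.102 F [1.7 1.5 3.5] M [ 0.21 -0.12 -0.05]
toolz deg -60.16 down [ 0.001  0.    -1.   ] shift tool [ 0.7 -2.6  0.9]
```

View pics/p7.png

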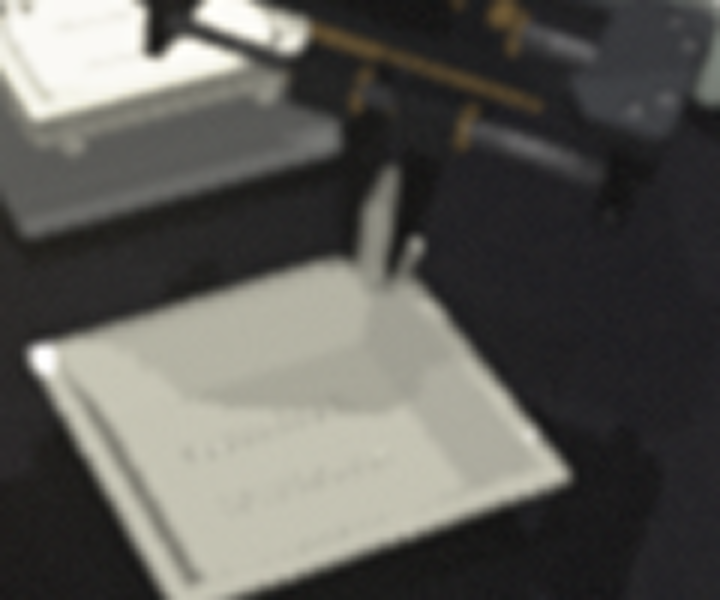

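Emit:
apply_moves([
  [1,1,0,0,0],
  [1,0,0,0,0],
])

```text
t: 12.7
eef_pos: [582.8, -322.2, 48.3]
tcp_rot: [0.828, 1.57, -0.222]
ft_force: [0.6, 3.2, 10.5]
opening: 0.106
```

Emit:
apply_moves([
  [1,1,0,0,0],
  [1,0,0,0,0],
])

```text
t: 12.9
eef_pos: [583.1, -322.1, 48.0]
tcp_rot: [0.801, 1.569, -0.249]
ft_force: [1.0, 5.2, 15.2]
opening: 0.105
```

The force rises to 15 N with no further descent, so all the feet are down and the tray is level in the grip. I lift it and carry it gently to the reader.

Emit:
apply_moves([
  [1,-3,0,0,0],
  [1,-5,0,0,0],
  [1,-9,0,0,0],
  [1,-14,0,0,0],
  [1,-19,0,0,0],
  [1,-22,0,0,0],
  [1,-21,0,0,0],
  [1,-17,0,0,0],
  [1,-11,0,0,0],
  [1,-5,0,0,0],
])

```text
t: 13.9
eef_pos: [582.6, -322.5, 174.1]
tcp_rot: [0.47, 1.569, -0.58]
ft_force: [0.4, 0.3, -0.3]
opening: 0.107
```

Emit:
apply_moves([
  [1,0,3,-4,0],
  [1,0,6,-8,0],
  [1,0,9,-12,0],
  [1,0,12,-16,0],
  [1,0,15,-20,0],
  [1,0,18,-24,0],
  [1,0,20,-26,0],
  [1,0,20,-26,0],
  [1,0,20,-26,0],
  [1,0,20,-26,0],
])

```text
t: 14.9
eef_pos: [612.6, -85.1, 172.3]
tcp_rot: [-2.693, 1.57, 2.541]
ft_force: [1.4, -0.4, -0.8]
opening: 0.104
```

Emit:
apply_moves([
  [1,0,20,-26,0],
  [1,0,20,-26,0],
  [1,0,20,-26,0],
  [1,0,20,-26,0],
  [1,0,18,-24,0],
  [1,0,15,-20,0],
  [1,0,12,-16,0],
  [1,0,9,-12,0],
  [1,0,6,-8,0],
  [1,0,3,-4,0],
])

```text
t: 15.9
eef_pos: [643.1, 147.2, 172.4]
tcp_rot: [-2.209, 1.571, 3.025]
ft_force: [0.1, -0.4, -0.6]
opening: 0.101
```

```bash
python3 - <<'E'
from h import *
rep([650,185.2,172.4])
E
```

```text
t 15.9 p [643.1 147.2 172.4] j [0.12 0.59 1.52 0.   1.03 1.17] op 0.101 F [ 0.1 -0.4 -0.6] M [-0.04  0.11  0.03]
toolz deg -60.11 down [-0.  0. -1.] shift tool [ -0.   24.9 -29.5]
```

Emit:
apply_moves([
  [1,0,4,-5,0],
  [1,0,7,-8,0],
  [1,0,7,-8,0],
  [1,0,5,-6,0],
  [1,0,2,-2.5,0],
  [1,0,0,0,0],
  [1,0,0,0,0],
  [1,0,0,0,0],
])

```text
t: 16.7
eef_pos: [650.4, 183.8, 172.6]
tcp_rot: [-1.799, 1.571, -2.849]
ft_force: [-0.7, 0.2, -0.7]
opening: 0.106
```

```bash
python3 - <<'E'
from h import *
from cell import imaging
rep([650,185.2,172.4])
from cell import status
p=np.array(status.state()["eef_pos"])
c0=p[:2]-84*np.array([np.cos(ANG),np.sin(ANG)]);print("tray centre",c0)
q=rect(*c0,-.147,140,110,p[2]-47.9+34)
out=[]
for n,(a,b) in dict(side=(130,165),top=(130,150)).items():
    c=imaging.read_camera(n);im=c["pixels"][:,:,::-1].copy();pickle.dump(c,open(n+"9.pkl","wb"))
    pr=proj(c,q);print(n,pr.round(1))
    x0=int(pr[:,0].mean()-60);y0=int(pr[:,1].mean()-60)
    cr=cv2.resize(im[y0:y0+120,x0:x0+120],(400,400),interpolation=cv2.INTER_CUBIC);print(x0,y0)
    for u in pr: cv2.circle(cr,tuple(int(v) for v in ((u-[x0,y0]+.5)*400/120)),5,(0,0,255),1)
    out.append(cr)
cv2.imwrite("pics/p8.png",np.hstack(out))
E
```

```text
t 16.7 p [650.4 183.8 172.6] j [ 0.18  0.61  1.48 -0.    1.05  1.23] op 0.106 F [-0.7  0.2 -0.7] M [-0.07  0.11 -0.02]
toolz deg -60.18 down [-0. -0. -1.] shift tool [ 0.2  0.4 -1.4]
tray centre [577.43547064 142.15247546]
side [[246.5 147.6]
 [260.2 162.4]
 [212.4 171. ]
 [202.  154.9]]
170 98
top [[193.  142.5]
 [241.8 149.8]
 [231.8 211.8]
 [181.9 204.3]]
152 117
```

View pics/p8.png

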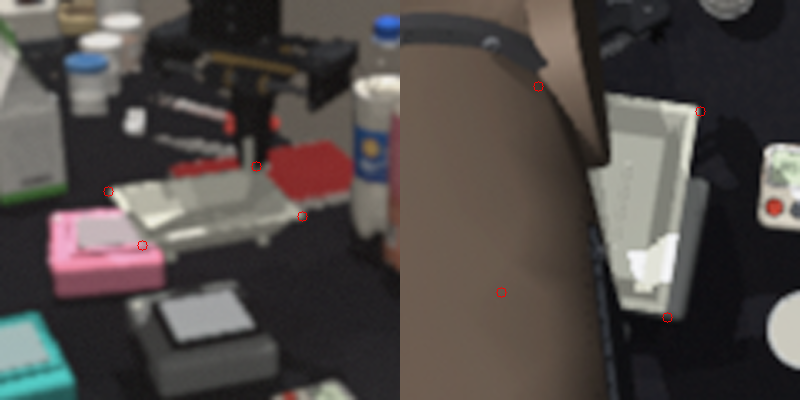

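The last allowed picture shows the tray level above the grey reader, with the projected level-tray corners close to the real ones. The front corner in the side view looks a few pixels off, so I check it numerically.

```bash
python3 - <<'E'
from h import *
c=pickle.load(open("side9.pkl","rb"));im=c["pixels"]
h=cv2.cvtColor(im,cv2.COLOR_RGB2HSV)
m=((h[...,1]<70)&(h[...,2]>120)).astype(np.uint8)
for y in range(148,178): print(y,''.join('#' if v else '.' for v in m[y,198:266]))
E
```

```text
148 ....................................................................
149 ........................................#####.......................
150 .................................##############.....................
151 ..........................######################....................
152 ................##.....#########################....................
153 ..........#####################################.....................
154 ......#########################################.....................
155 .....##########################################.......##............
156 .....#########################################.......###............
157 ......########################################.....#######..........
158 ......######################################......##########...###..
159 .......################################..........#############......
160 .......###########################...............##############.....
161 .#.....#########################...............################.....
162 ############################.........##....####################.....
163 #
[... 389 characters left out ...]
##########.................................
169 ################################....................................
170 ##########################..........................................
171 ####################................................................
172 ###.................#...............................................
173 .....................#..............................................
174 .....................#..............................................
175 .....................#..............................................
176 ....................................................................
177 ....................................................................
```

```bash
python3 - <<'E'
from h import *
from cell import env,status
print(np.abs(status.state()["qvel"]).max()); rep([650,185.2,172.4]); print(env.job_done())
E
```

```text
0.0020012398755507085
t 16.8 p [650.4 183.9 172.6] j [0.18 0.61 1.48 0.   1.05 1.23] op 0.105 F [-0.1  0.2 -1.2] M [ 0.02  0.09 -0.02]
toolz deg -60.18 down [ 0.  0. -1.] shift tool [ 0.2  0.3 -1.4]
the job is handed in; nothing more can be done
None
```

I took the white tray by its fin and raised that corner about 12° while the far corner still rested in the stack, then lifted it off. The job was handed in at 16.8 s with the tray held over the grey reader.

**Extra step:** The fin turned in the pads during the tip, so the tray came off tilted. I set it down on empty bench to the right of the stand and pressed up to 15 N until it was level. The task did not ask for that contact.

**Final checks:**
- **Position:** By the arm's pose, the tray's middle is about 1–2 mm from the window centre and about 90 mm above the glass. My two camera estimates of the window centre differed by about 8 mm in y. I used mainly the top view.
- **Level:** In the side view the rim edges match a level tray to about 1–2 pixels. In the top view the two visible corners match too; the arm hid the rest.
- **Still and held:** Joint speeds were at most 0.002 rad/s, and the jaws are 10 mm apart on the fin.
- **Disagreement:** The front corner looked a few pixels off in the last picture. The pixel check of the rim edges did not bear that out, though the pink box behind hides that corner in part.
- **Everything else:** The stack and the other things looked undisturbed in the views taken, but I made no final check of each one.

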